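# Set the mitre saw to 30 degrees and load a strip for ring segments

### The arm

A 6-joint arm with a two-finger parallel gripper is mounted at the origin on the work surface. World frame = base frame: x ahead of the robot, y to its left, z up, the work surface at z = 0. Lengths are in m, angles in rad, forces in N, time in s.
With the tool pointing down it reaches from about 0.375 to 0.925 m from the base axis. Payload 5.7 kg.
Tool frame: the origin (TCP) lies on the centre line of the jaws, within the pads' length; the fingertips stand 8 mm ahead of it and the grasp point (between the pads) lies 11 mm behind it (ctrl.finger_overhang is the distance from the TCP to the fingertips, in m); z points along the fingers, y is the line along which they close (so a half turn about z gives the same grasp; the last joint's range is limited). The gripper opens to 85 mm and grips with 20 to 120 N. Pads are 22 mm wide; open, the fingers measure 114 mm over their backs; the gripper's body (76 mm by 85 mm) begins 54 mm behind the grasp point. The pads swing forward as they close: fully open they stand 13 mm farther back than shut.
Start: joints at [1.148, 0.359, 1.51, -0, 1.272, -0.115], TCP at [0.182, 0.572, 0.239] pointing down, gripper open.
Joint ranges: [-2.97, 2.97], [-1.01, 2.36], [0.21, 2.38], [-0.96, 4.11], [0.2, 2.71], [-2.98, 2.98]. Speed limits (rad/s): [2.39, 2.39, 3.14, 3.14, 3.14, 3.14].

### API

Orientations are given as a unit quaternion [x, y, z, w].
In Python, from plant import readout, optics, ctrl gives the robot as it stands. The module is installed in compiled form; this text tells all that it offers.
- The arm moves only by the tool apply_moves, never from a script. Its argument "deltas" is a list that holds one entry, the list of rows, each a list of 5 numbers: the finger opening in m, from 0 to 0.0854, then the shift along the tool's x, y, z in m, then the turn about the tool's z in degrees. In form: [[[claw, x, y, z, turn], ...]]. A call has 1 to 5 rows; each row is the pose to reach, as a shift and turn from the pose commanded when the call began, along the tool's axes at that moment; what a row does not reach only later rows make up. A row lasts 1/8 s, in which the tool goes at most 62.5 mm and 10.7 degrees, less where a joint would pass 70% of its speed; a pose out of reach is approached as far as the arm can. A call with a gripper value outside its range is refused whole. The fingers move at their own pace and stop on an object; "grip_force" is the grip in N (left out, the last holds). Time passes only in rows, so rows that repeat a pose let the fingers close. It gives the time, the measured TCP pose, the force, the opening and the grip force at its end, in the units of the state.
- readout.get_state(): the state, without advancing time (a new reading comes with each control period).
- optics.read_camera(name): name is "side" or "top" or "wrist"; returns the picture (420x560x3 uint8, red, green, blue); there is no depth.
- optics.camera_model(name): a dict with "vertical_fov" (degrees; the focal length in pixels is half the picture's height over the tangent of half this angle, whatever the lens; pixels are square), "cx", "cy" (the principal point, pixels), "T" (4x4, takes a point from camera to world coordinates). Camera axes: x right, y down, z forward; pixel columns grow to the right and rows downward; lengths in m; the calibration is good to about 2 mm. A picture is of the moment at which its call begins: read the wrist's pose just before it. camera_model takes no time and is no camera call; for the wrist camera it gives the pose at the moment of the call.
- ctrl.sign_off(): hands the job in; it is judged then, once.
Trained networks look in the newest picture that a camera, given by its name, has taken for a name from the list of things; names that differ only in an ending like _2 or _b are one class to them, and where a whole thing is asked for, a point or a joint stands for the part that bears it (a point fixed in the world has none). Each returns a list of dicts, best first, with "conf" (0 to 1); they miss things now and then, are a little off and sometimes report something else, mostly with a low value. They report only what shows in the picture. A call takes as long as a camera call.
- optics.boxes_of(camera, label): "position" ([x, y, z] in m, in world coordinates, good to about 4 mm: the middle of the surface that is visible of it).
- optics.cut_out(camera, label): "region" (420x560 bool, what is visible of it).
- optics.spot_point(camera, label): "position" ([x, y, z] in m, in world coordinates, good to about 4 mm: a listed point, or the origin of a listed thing).
The state is a dict: "t": time; "qpos": joint angles; "qd": joint speeds; "tau": joint torques, N m; "tool_pos": TCP position; "ee_rot": TCP orientation; "wrist_force": force on the tool from outside, world axes, zero at the start; "ft_torque": the same for the moment, N m; "finger_gap": finger opening in m; "finger_force": force on a finger pad.
Only numpy, scipy, OpenCV 4.12 (cv2) and the standard library are available. Lean on these libraries where they do the work, as an engineer would, in place of code of your own. Each camera call takes 0.05 s, during which the arm holds its last target. There are 200 camera calls.

### The job

Set up the mitre saw to cut segments for a six-sided ring: take the saw's front handle and swing it towards the side where the stop block is clamped, to the 30 degree click. Then lay the dark walnut strip flat on the saw table, its long edge flush along the fence and its end butted against the stop block, and leave the saw set and the strip lying there. Do not disturb the pale strip or the other things on the bench.

Things in the scene. Friction and masses are not known exactly. Their poses are not given: they have to be found in the camera images.
- saw: Compact bench mitre saw, aluminium and grey base fixed to the bench. Origin: on the bench top under the vertical pivot. x points from the front (operator's side, with the handle) to the back, y to the operator's left (stop block's side), z up. Table top (turntable of radius 130 mm and fixed wings, level): z = 75 mm, x from -90 mm back to the fence, y -235 to +235 mm.
- fence_foot (a point): On the saw, above its origin: foot of the fence's front face at the table top (saw x = 0, y = 0, z = 75 mm), axes as saw. The fence is two upright aluminium plates with front faces in the plane x = 0, up to z = 125 mm, covering |y| from 40 to 230 mm; between them is a gap for the blade.
- stop_corner (a point): On the saw, axes as saw: where the fence face, the stop block's face and the table top meet (x = 0, y = 50, z = 75 mm). Stop block: plywood, clamped to the fence on the +y side, 45 mm deep in front of the fence, 50 mm tall; the strip's end butts against its face in the plane y = 50 mm, from the -y side. Its clamp reaches x = -63 mm, z = 165 mm.
- mitre (a joint): Turntable angle, rad; it carries handle and head. 0: handle along saw -x; positive: towards the stop block's side (saw +y), clockwise seen from above. Sprung clicks every 15 degrees, 0 to 45 either way (wanted: +0.524), marked by long ticks; stops at 0.83. Unlocked: about 2 N at the handle turns it, 10 N leaves a click; stays where left; a click draws it in from 2 degrees.
- mitre_grip (a point): Middle of the black ribbed mitre handle: a level round bar, 34 mm diameter, 85 mm long, pointing radially outwards, its axis 50 mm above the bench. This point is 230 mm from the pivot axis, the bar runs from 188 to 273 mm. x of its frame points inwards to the pivot. The head's D-handle hangs above it, so the tool must come in leaning outwards about 35 degrees.
- head_handle (a point): Outer end of the black D-shaped handle of the green saw head, 225 mm from the pivot axis, 372 mm above the bench, straight above the mitre handle. The D-handle is 27 mm thick, between 305 and 410 mm above the bench. The head stays raised and is not used; it turns with the table.
- blade_hub (a point): Centre of the raised blade guard: an upright disc of radius 110 mm, 50 mm thick, in the vertical plane through pivot and mitre handle, 249 mm above the bench and 22 mm behind the pivot; lowest point 139 mm above the bench, over the table. The motor sticks out 175 mm from it to the stop block's side, 250 mm and more above the bench. Turns with the table.
- strip_walnut: The dark brown walnut strip to be laid in the saw: a plain bar 200 x 40 x 25 mm (x, y, z), 0.13 kg, lying flat on the bench. Origin: centre of its underside; x along its length, z up. Both ends are alike.
- walnut_mid (a point): Centre of the walnut strip (12.5 mm above its underside).
- strip_maple: A pale maple strip of the same size, lying beside the walnut one; it stays where it is. Origin: centre of its underside; x along its length.
- square: Steel combination square, 300 mm, with a blue head, lying on the bench; bystander.
- glue: White and yellow glue bottle with an orange nozzle, 195 mm tall; bystander.
- tape: Yellow tape measure, 70 x 40 x 66 mm; bystander.
- half_ring: Four glued segments of a wooden ring, about 120 mm across and 20 mm thick; bystander.
- mallet: Round wooden mallet, 270 mm long, lying; bystander.
- pencil_pot: Blue pot with pencils, 76 mm across, 95 mm tall (pencils to 175 mm); bystander.

How it is judged:
By the outcome, as a careful person would: the job done as asked, in the order asked, and still so for the second after the job is handed in, with the robot touching nothing.
It also fails if it takes over 72 s, if anything falls off the work surface, if the arm or the gripper's body presses on something with over 40 N, if the wrist force passes 120 N, or if a joint passes its speed limit or range.

## Working session

There is one attempt and no reset: what is moved stays moved. The work goes in short steps, Python scripts to look and compute and a tool call to move; the robot and the scene stay as the last step left them, time stands still between calls to the robot, and variables do not carry over. Pictures are saved under pics/ and viewed, at most 10 in all, crops included, and the job is handed in when it is done.

Besides the shell and the picture viewer there is one more tool, called after "Emit:" as name(argument=value, ...) on one line, values as JSON. apply_moves: Moves the arm, as the interface text tells. Its arguments: {"type":"object","properties":{"deltas":{"type":"array"},"grip_force":{"type":"number"}},"required":["deltas"]}

```bash
mkdir -p pics; cat > h.py <<'E'
import numpy as np,cv2
from plant import readout,optics,ctrl
from scipy.spatial.transform import Rotation as R
def save(cam,name):
    im=optics.read_camera(cam); cv2.imwrite('pics/'+name,im[:,:,::-1]); return im
def proj(cam,P,m=None):
    m=m or optics.camera_model(cam); f=210/np.tan(np.radians(m['vertical_fov'])/2)
    T=np.array(m['T']); p=(np.atleast_2d(P)-T[:3,3])@T[:3,:3]
    return np.c_[m['cx']+f*p[:,0]/p[:,2],m['cy']+f*p[:,1]/p[:,2]]
def ray(cam,uv,m=None):
    m=m or optics.camera_model(cam); f=210/np.tan(np.radians(m['vertical_fov'])/2)
    T=np.array(m['T']); d=T[:3,:3]@np.array([(uv[0]-m['cx'])/f,(uv[1]-m['cy'])/f,1]); return T[:3,3],d
def atz(cam,uv,z,m=None):
    o,d=ray(cam,uv,m); return o+d*(z-o[2])/d[2]
def tri(a,b):
    A=np.zeros((3,3));c=np.zeros(3)
    for o,d in (a,b):
        d=d/np.linalg.norm(d);M=np.eye(3)-np.outer(d,d);A+=M;c+=M@o
    return np.linalg.solve(A,c)
E
python3 - <<'E'
from h import *
a=save('side','s0.png');b=save('top','t0.png')
cv2.imwrite('pics/st0.png',np.vstack([a,b])[:,:,::-1][:, :])
np.set_printoptions(precision=4,suppress=True)
s=readout.get_state();print(s['t'],s['tool_pos'],s['ee_rot'],s['wrist_force'])
for c in('side','top'):
    m=optics.camera_model(c);print(c,m['vertical_fov'],np.array(m['T'])[:3])
    for l in('saw','fence_foot','stop_corner','mitre_grip','head_handle','blade_hub','strip_walnut','walnut_mid','strip_maple','glue','tape','pencil_pot','square','mallet','half_ring'):
        r=optics.spot_point(c,l);print(l,[(np.round(x['position'],4),round(x['conf'],2)) for x in r[:2]])
E
```

```text
0.1 [0.1815 0.5712 0.2385] [ 0.1533  0.9882 -0.0008 -0.0002] [-0.8907  0.3138  0.7548]
side 54.335416411497846 [[ 0.9813 -0.1469  0.1246  0.3445]
 [-0.192  -0.6959  0.692  -0.8159]
 [-0.015  -0.7029 -0.7111  1.0583]]
saw [(array([ 0.6565, -0.1132,  0.0016]), 0.55)]
fence_foot [(array([ 0.6614, -0.1106,  0.0762]), 0.62)]
stop_corner [(array([ 0.697 , -0.0816,  0.0736]), 0.57)]
mitre_grip [(array([0.4773, 0.028 , 0.0487]), 0.98)]
head_handle [(array([0.4809, 0.0225, 0.3715]), 0.92), (array([ 0.6958, -0.0837,  0.076 ]), 0.31)]
blade_hub [(array([ 0.677 , -0.128 ,  0.2462]), 0.92)]
strip_walnut [(array([ 0.5206,  0.3998, -0.0032]), 0.61)]
walnut_mid [(array([0.5235, 0.4017, 0.0128]), 0.57)]
strip_maple [(array([ 0.5402,  0.2861, -0.0027]), 0.64)]
glue [(array([ 0.6129,  0.5045, -0.0013]), 0.91), (array([0.481 , 0.0258, 0.3694]), 0.72)]
tape [(array([ 0.2866, -0.2088,  0.0033]), 0.77)]
pencil_pot [(array([ 0.3523, -0.3385,  0.0047]), 0.6)]
square [(array([0.2997, 0.343 , 0.0005]), 0.79)]
mallet [(array([ 0.4423, -0.4594, -0.0009]), 0.8)]
half_ring [(array([ 0.6578, -0.4103,  0.001 ]), 0.6
[... 484 characters left out ...]
le [(array([0.4768, 0.023 , 0.3705]), 0.93), (array([ 0.3531, -0.3422,  0.0034]), 0.15)]
blade_hub [(array([ 0.675 , -0.1203,  0.2514]), 0.76)]
strip_walnut [(array([0.5251, 0.4033, 0.0015]), 0.75)]
walnut_mid [(array([0.522 , 0.4039, 0.0102]), 0.94)]
strip_maple [(array([0.5353, 0.28  , 0.0014]), 0.8)]
glue [(array([0.6118, 0.5036, 0.0001]), 0.9)]
tape [(array([0.5226, 0.4073, 0.0118]), 0.57), (array([ 0.2924, -0.2064,  0.0022]), 0.47)]
pencil_pot [(array([ 0.3547, -0.3425,  0.0027]), 0.95)]
square [(array([ 0.3028,  0.3392, -0.004 ]), 0.74)]
mallet [(array([ 0.4449, -0.4623,  0.0026]), 0.92)]
half_ring [(array([ 0.6631, -0.4087, -0.0006]), 0.94), (array([ 0.6799, -0.1205,  0.2496]), 0.69)]
```

View pics/s0.png

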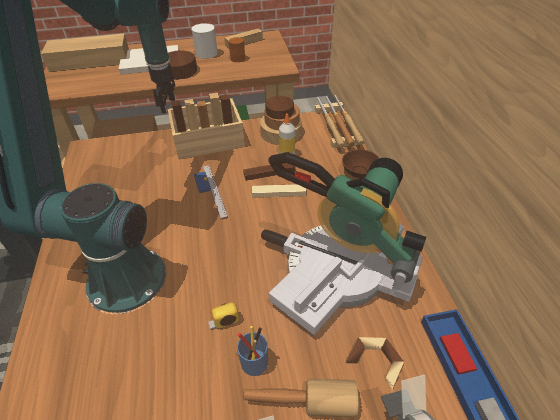

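View pics/t0.png

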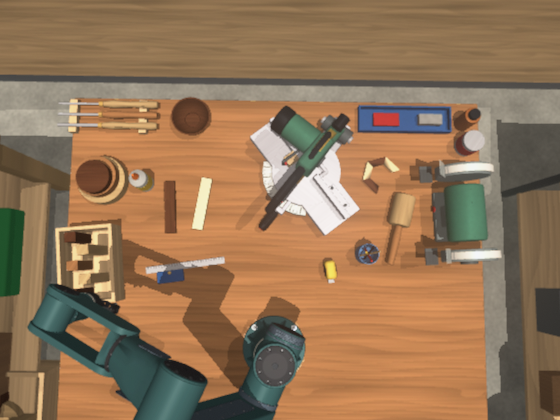

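The side view shows the saw at about (340,260), with its mitre handle at (275,237) and the walnut strip at (265,172). The top view shows the table wings running from about (263,127) to (345,220), the handle tip at (264,225), walnut at (170,207) and maple at (202,203). Next I'll check the saw's yaw with an overlay.

```bash
cat >> h.py <<'E'
def saw2w(P,o,th):
    P=np.atleast_2d(P)/1000.; c,s=np.cos(th),np.sin(th)
    return np.c_[o[0]+c*P[:,0]-s*P[:,1],o[1]+s*P[:,0]+c*P[:,1],P[:,2]]
E
python3 - <<'E'
from h import *
np.set_printoptions(precision=4,suppress=True)
im=optics.read_camera('top')
o=[.6595,-.112];k=5
crop=cv2.resize(im[100:240,240:370],None,fx=k,fy=k,interpolation=cv2.INTER_CUBIC)[:,:,::-1].copy()
for th,col in((-48.5,(0,0,255)),(-52,(255,0,0))):
    t=np.radians(th)
    Q=saw2w([[-90,-235,75],[-90,235,75],[0,235,125],[0,40,125],[0,-40,125],[0,-230,125],[0,-235,75]],o,t)
    p=((proj('top',Q)-[240,100]+.5)*k).astype(int); cv2.polylines(crop,[p],True,col,1)
cv2.imwrite('pics/c1.png',crop)
hsv=cv2.cvtColor(im,cv2.COLOR_RGB2HSV)
for l in('strip_walnut','strip_maple'):
    for c in ('top','side'):
        if c=='side': optics.read_camera('side')
        else: optics.read_camera('top')
        r=optics.cut_out(c,l)
        if not r: print(l,c,'none');continue
        m=r[0]['region'].astype(np.uint8);cs=max(cv2.findContours(m,0,1)[0],key=cv2.contourArea)
        b=cv2.boxPoints(cv2.minAreaRect(cs));W=np.array([atz(c,q,.025) for q in b]);print(l,c,r[0]['conf'],b.tolist(),W[:,:2].tolist(),W.mean(0))
E
```

```text
strip_walnut top 0.94 [[163.90380859375, 181.15240478515625], [175.39663696289062, 180.86508178710938], [176.69833374023438, 232.93252563476562], [165.20550537109375, 233.2198486328125]] [[0.6194243961340192, 0.42874432223616943], [0.6211505973824041, 0.38475776376271004], [0.4212540824214399, 0.37316734494511977], [0.41960512774805503, 0.41666430436558505]] [0.5204 0.4008 0.025 ]
strip_walnut side 0.7 [[251.68711853027344, 185.3004150390625], [304.8253479003906, 183.58627319335938], [305.20892333984375, 195.47711181640625], [252.07070922851562, 197.19125366210938]] [[0.44029470438987683, 0.3161123418322729], [0.6366523532243826, 0.28404750489128405], [0.623075267807934, 0.22133901079277085], [0.43250583879599536, 0.2525521901085519]] [0.5331 0.2685 0.025 ]
strip_maple top 0.82 [[191.76925659179688, 228.15382385253906], [201.923095703125, 177.3845977783203], [213.07693481445312, 179.61537170410156], [202.923095703125, 230.3845977783203]] [[0.4401578771069495, 0.31658851891848083], [0.6360978587260606, 0.283436723083775], [0.6280139201589308, 0.2403929257032897], [0.432215300970369, 0.2740168370495738]] [0.5341 0.2786 0.025 ]
strip_maple side 0.8 [[252.5610809326172, 185.78282165527344], [304.6809997558594, 183.30091857910156], [305.24884033203125, 195.2262725830078], [253.12893676757812, 197.7081756591797]] [[0.4431108722959929, 0.31279090988135505], [0.6364934502294884, 0.2857044551723793], [0.6235240575328387, 0.22258757997230316], [0.4358774119542116, 0.2490904456551788]] [0.5348 0.2675 0.025 ]
```

View pics/c1.png

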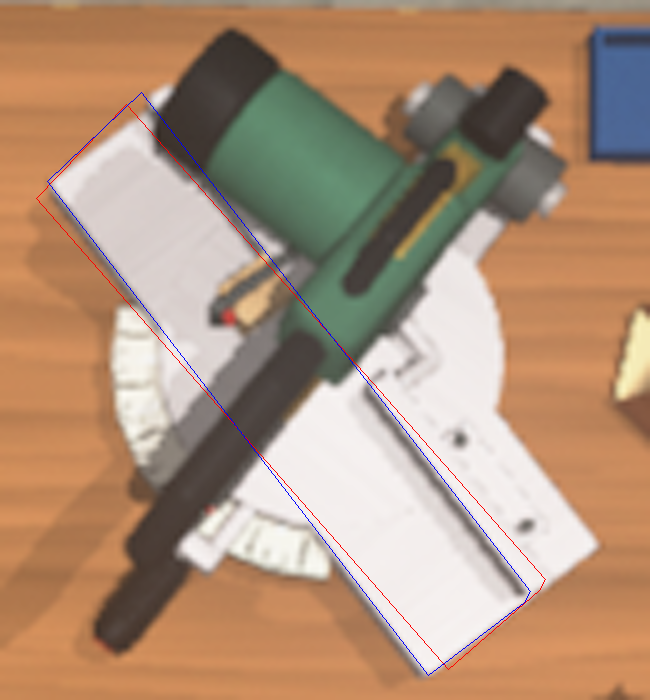

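The overlay at −52° yaw fits the table's front edge, from (48,182) to (428,675) in the crop. So the mitre now stands at −15°. Next I'll plan the handle push: tool pointing down, fingers open, pushing with the finger back near the bar's outer end.

```bash
cat >> h.py <<'E'
PIV=np.array([.6595,-.112]); TH=np.radians(-52)
def phi(s):
    y=R.from_quat(s['ee_rot']).as_matrix()[:,1]; return np.degrees(np.arctan2(y[1],y[0]))
def plan(targets,p0=None,rot=None):
    """targets: [(xyz,phi_deg or None)] -> deltas in tool frame at start"""
    s=readout.get_state(); p0=s['tool_pos'] if p0 is None else p0
    M=R.from_quat(s['ee_rot']).as_matrix(); f0=phi(s); print('t',round(s['t'],2),'pos',np.round(s['tool_pos'],4),'phi',round(f0,2),'F',np.round(s['wrist_force'],1))
    for p,f in targets:
        d=M.T@(np.array(p)-p0); tr=0 if f is None else -((f-f0+180)%360-180)
        print(np.round(d,4).tolist(),round(tr,1))
def push(beta,r,lat,z):
    b=np.radians(beta);t=b-np.pi/2
    return [*(PIV+r*np.array([np.cos(b),np.sin(b)])-lat*np.array([np.cos(t),np.sin(t)])),z]
E
python3 - <<'E'
from h import *
print(push(142.8,.262,.1,.03),push(99,.262,.074,.03))
plan([([.35,.30,.24],60),(push(142.8,.262,.105,.24),53),(push(142.8,.262,.105,.035),53)])
E
```

```text
[np.float64(0.390349249991423), np.float64(-0.03324802370847749), 0.03] [np.float64(0.5454252329554193), np.float64(0.13519819482294906), 0.03]
t 2.05 pos [0.1818 0.5718 0.2393] phi 72.36 F [-0.6  1.  -0.2]
[-0.2427, -0.208, -0.0007] 12.4
[-0.3804, -0.5181, -0.0007] 19.4
[-0.3804, -0.5181, 0.2043] 19.4
```

Emit:
apply_moves(deltas=[[[0.085, -0.049, -0.042, 0, 4], [0.085, -0.097, -0.083, 0, 8], [0.085, -0.146, -0.125, 0, 12], [0.085, -0.194, -0.166, 0, 12], [0.085, -0.243, -0.208, 0, 12]]])

```text
t: 2.68
tool_pos: [0.3474, 0.3046, 0.2396]
ee_rot: [0.256, 0.967, 0.0, 0.0]
wrist_force: [1.3, 0.2, -1.0]
finger_gap: 0.0852
finger_force: 0.0
```

Emit:
apply_moves(deltas=[[[0.085, 0, -0.05, 0, 3], [0.085, 0, -0.1, 0, 6], [0.085, 0, -0.15, 0, 7], [0.085, 0, -0.2, 0, 7], [0.085, 0, -0.2, 0, 7]]])

```text
t: 3.3
tool_pos: [0.2452, 0.1303, 0.2389]
ee_rot: [0.316, 0.949, -0.001, -0.0]
wrist_force: [-0.4, -0.3, 0.9]
finger_gap: 0.085
finger_force: 0.0
```

```bash
python3 - <<'E'
from h import *
plan([(push(142.8,.262,.105,.2),53),(push(142.8,.262,.105,.035),53)])
save('wrist','w1.png')
print(optics.spot_point('wrist','mitre_grip')[:1],optics.spot_point('wrist','saw')[:1],readout.get_state()['qpos'])
E
```

```text
t 3.3 pos [0.2452 0.1303 0.2389] phi 53.17 F [-0.4 -0.3  0.9]
[-0.2142, -0.0488, 0.039] 0.2
[-0.2143, -0.0486, 0.204] 0.2
[{'position': [0.4813, 0.0313, 0.0533], 'conf': 0.83}] [] [ 2.43294746e-01 -1.43195367e-01  2.09911239e+00  2.53777542e-04
  1.18375417e+00 -6.87649671e-01]
```

View pics/w1.png

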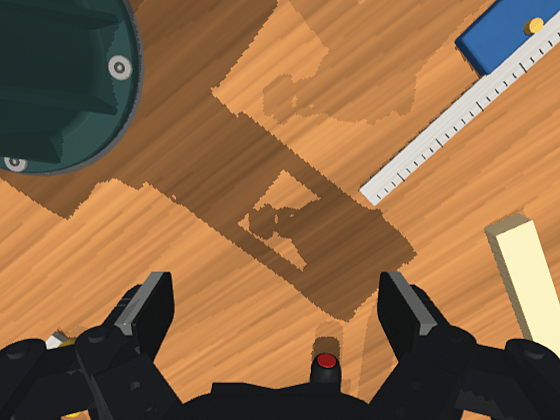

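The wrist view shows the handle's red end at (325,360), with the square and maple to the right, all clear of the tool. Moving to the push start and then down.

Emit:
apply_moves(deltas=[[[0.085, -0.054, -0.012, 0, 0], [0.085, -0.108, -0.024, 0, 0], [0.085, -0.162, -0.037, 0, 0], [0.085, -0.214, -0.049, 0, 0], [0.085, -0.214, -0.049, 0.03, 0]]])

```text
t: 4.08
tool_pos: [0.3971, -0.0377, 0.2107]
ee_rot: [0.315, 0.949, -0.0, 0.004]
wrist_force: [-0.7, 0.1, -0.4]
finger_gap: 0.085
finger_force: 0.0
```

Emit:
apply_moves(deltas=[[[0.085, 0, 0, 0.05, 0], [0.085, 0, 0, 0.1, 0], [0.085, 0, 0, 0.14, 0], [0.085, 0, 0, 0.172, 0], [0.085, 0, 0, 0.172, 0]]])

```text
t: 4.7
tool_pos: [0.3895, -0.0337, 0.0353]
ee_rot: [0.314, 0.95, -0.0, -0.002]
wrist_force: [0.1, -0.2, 0.8]
finger_gap: 0.0847
finger_force: 0.0
```

```bash
python3 - <<'E'
from h import *
s=readout.get_state();print(s['qpos'])
plan([(push(b,.262,.074,.035),b-90) for b in (142.8,138,133,128,123,118,113,108,103,99)])
E
```

```text
[-2.63494144e-01  4.15848626e-01  2.15522731e+00 -6.49266133e-05
  5.75420885e-01 -1.19633726e+00]
t 4.7 pos [ 0.3895 -0.0337  0.0353] phi 53.45 F [ 0.1 -0.2  0.8]
[-0.0007, 0.0269, 0.0002] 0.7
[0.0043, 0.0491, 0.0002] 5.5
[0.0075, 0.0727, 0.0002] 10.5
[0.0087, 0.0964, 0.0002] 15.5
[0.0078, 0.1201, 0.0001] 20.5
[0.0048, 0.1437, 0.0001] 25.5
[-0.0002, 0.1669, -0.0] 30.5
[-0.0072, 0.1896, -0.0001] 35.5
[-0.0162, 0.2116, -0.0002] 40.5
[-0.0247, 0.2286, -0.0002] 44.5
```

Emit:
apply_moves(deltas=[[[0.085, 0, 0.02, 0, 0.5], [0.085, 0.001, 0.035, 0, 3], [0.085, 0.004, 0.049, 0, 5.5], [0.085, 0.006, 0.061, 0, 8], [0.085, 0.0075, 0.073, 0, 10.5]]], grip_force=60)

```text
t: 5.32
tool_pos: [0.4286, 0.0288, 0.0385]
ee_rot: [0.4, 0.917, -0.0, 0.001]
wrist_force: [-2.1, -4.0, -1.1]
finger_gap: 0.085
finger_force: 1.8
```

```bash
python3 - <<'E'
from h import *
plan([(push(b,.262,.074,.035),b-90) for b in (130,127,124,121,118,115,112)])
for c in('top','side'):
    optics.read_camera(c)
    for l in('mitre_grip','head_handle'):
        r=optics.spot_point(c,l)
        if r: v=np.array(r[0]['position'])[:2]-PIV;print(c,l,r[0]['position'],r[0]['conf'],np.linalg.norm(v),np.degrees(np.arctan2(v[1],v[0])))
E
```

```text
t 5.33 pos [0.4286 0.0288 0.0385] phi 42.87 F [-2.1 -4.  -1.1]
[0.0051, 0.0127, 0.0034] 2.9
[0.0079, 0.0266, 0.0034] 5.9
[0.01, 0.0407, 0.0034] 8.9
[0.0113, 0.0549, 0.0034] 11.9
[0.0119, 0.0692, 0.0034] 14.9
[0.0118, 0.0834, 0.0034] 17.9
[0.0109, 0.0976, 0.0034] 20.9
top mitre_grip [0.5067, 0.0549, 0.0544] 0.56 0.22628179334626103 132.47467221760482
top head_handle [0.5049, 0.052, 0.3724] 0.59 0.22538225307241916 133.31003097113776
side mitre_grip [0.505, 0.0584, 0.0567] 0.82 0.2300139343605078 132.19828663756056
side head_handle [0.507, 0.0544, 0.3697] 0.85 0.2257104561157945 132.50420961461606
```

Emit:
apply_moves(deltas=[[[0.085, 0.005, 0.013, 0.002, 3], [0.085, 0.008, 0.027, 0.003, 6], [0.085, 0.01, 0.041, 0.003, 9], [0.085, 0.0113, 0.055, 0.003, 12], [0.085, 0.012, 0.069, 0.003, 15]]])

```text
t: 6.25
tool_pos: [0.4684, 0.0838, 0.0344]
ee_rot: [0.517, 0.856, -0.001, -0.001]
wrist_force: [-3.1, -2.2, 3.0]
finger_gap: 0.0849
finger_force: 1.9
```

```bash
python3 - <<'E'
from h import *
plan([(push(b,.262,.074,.035),b-90) for b in (115,112,110,108,106,104,102,100,99)])
E
```

```text
t 6.25 pos [0.4684 0.0838 0.0344] phi 27.78 F [-3.1 -2.2  3. ]
[0.003, 0.0166, -0.0007] 2.8
[0.0058, 0.0305, -0.0007] 5.8
[0.0073, 0.0399, -0.0008] 7.8
[0.0085, 0.0493, -0.0008] 9.8
[0.0093, 0.0588, -0.0008] 11.8
[0.0098, 0.0683, -0.0008] 13.8
[0.01, 0.0778, -0.0009] 15.8
[0.0098, 0.0873, -0.0009] 17.8
[0.0096, 0.0921, -0.0009] 18.8
```

Emit:
apply_moves(deltas=[[[0.085, 0.003, 0.016, 0, 3], [0.085, 0.006, 0.03, 0, 6], [0.085, 0.0075, 0.04, 0, 8], [0.085, 0.0085, 0.049, 0, 10], [0.085, 0.0093, 0.059, 0, 12]]])

```text
t: 6.88
tool_pos: [0.5159, 0.1195, 0.0342]
ee_rot: [0.603, 0.798, -0.001, -0.001]
wrist_force: [-3.7, -1.4, 2.6]
finger_gap: 0.0854
finger_force: 2.0
```

```bash
python3 - <<'E'
from h import *
plan([(push(b,.262,.074,.035),b-90) for b in (105,104,103,102,101,100,99,98)])
for k in range(2):
  for c in('top','side'):
    optics.read_camera(c)
    for l in('mitre_grip','head_handle'):
        r=optics.spot_point(c,l)
        if r: v=np.array(r[0]['position'])[:2]-PIV;print(c,l,round(r[0]['conf'],2),np.linalg.norm(v),np.degrees(np.arctan2(v[1],v[0])))
E
```

```text
t 6.88 pos [0.5159 0.1195 0.0342] phi 15.81 F [-3.7 -1.4  2.6]
[0.0012, 0.0048, -0.0008] 0.8
[0.0024, 0.0094, -0.0009] 1.8
[0.0035, 0.014, -0.0009] 2.8
[0.0045, 0.0187, -0.0009] 3.8
[0.0055, 0.0233, -0.0009] 4.8
[0.0063, 0.028, -0.0009] 5.8
[0.0071, 0.0327, -0.0009] 6.8
[0.0078, 0.0374, -0.001] 7.8
top mitre_grip 0.63 0.22882012586308928 106.32029990121744
top head_handle 0.72 0.22254314188489385 106.92858395324684
side mitre_grip 0.89 0.22981840657353797 105.8323866204222
side head_handle 0.67 0.22452084535739658 104.97086915033641
top mitre_grip 0.88 0.22729874614700363 105.14899915251516
top head_handle 0.96 0.2232420435312309 105.61753167902857
side mitre_grip 0.63 0.23243272144859467 105.57293286882147
side head_handle 0.74 0.224887527444276 105.79141298930179
```

Emit:
apply_moves(deltas=[[[0.085, 0.0024, 0.0094, 0, 2], [0.085, 0.0045, 0.0187, 0, 4], [0.085, 0.0058, 0.0255, 0, 5], [0.085, 0.0066, 0.029, 0, 6], [0.085, 0.0066, 0.029, 0, 6]]])

```text
t: 8.1
tool_pos: [0.5445, 0.1344, 0.0344]
ee_rot: [0.644, 0.765, 0.0, 0.0]
wrist_force: [0.0, -0.4, 0.1]
finger_gap: 0.0851
finger_force: 0.0
```

```bash
python3 - <<'E'
from h import *
plan([(push(b,.262,.074,.035),b-90) for b in (100,99,98.5,98,97.5)])
for k in range(2):
  for c in('top','side'):
    optics.read_camera(c)
    for l in('mitre_grip','head_handle'):
        r=optics.spot_point(c,l)
        if r: v=np.array(r[0]['position'])[:2]-PIV;print(c,l,round(r[0]['conf'],2),np.linalg.norm(v),np.degrees(np.arctan2(v[1],v[0])))
s=readout.get_state();print(s['wrist_force'],s['t'])
E
```

```text
t 8.1 pos [0.5445 0.1344 0.0344] phi 9.88 F [ 0.  -0.4  0.1]
[-0.0006, -0.0035, -0.0006] -0.1
[0.0007, 0.001, -0.0006] 0.9
[0.0013, 0.0033, -0.0006] 1.4
[0.0018, 0.0056, -0.0006] 1.9
[0.0024, 0.008, -0.0006] 2.4
top mitre_grip 0.89 0.22635098851120578 97.13129568248542
top head_handle 0.73 0.6182463748377341 94.05326307328815
side mitre_grip 0.85 0.22896331583902257 97.8823766238193
side head_handle 0.91 0.2258184226319899 97.27607594707588
top mitre_grip 0.85 0.22750762624580304 97.42489338569597
top head_handle 0.88 0.22304977023077158 98.14463336564079
side mitre_grip 0.62 0.021315018179677916 -92.15094312751607
side head_handle 0.69 0.22510328740380492 97.83853245536503
[ 0.38601957 -0.31612349  0.27943327] 8.7
```

The wrench on the tool dropped to zero and the handle reads about 97.6°, so it has dropped into the +30° click. Backing off and going to the walnut.

Emit:
apply_moves(deltas=[[[0.085, 0, -0.03, 0, 0], [0.085, 0, -0.05, -0.02, 0], [0.085, 0, -0.05, -0.08, 0], [0.085, 0, -0.05, -0.14, 0], [0.085, 0, -0.05, -0.18, 0]]])

```text
t: 9.32
tool_pos: [0.4954, 0.1257, 0.2173]
ee_rot: [0.644, 0.765, 0.001, 0.001]
wrist_force: [0.8, -0.1, 0.2]
finger_gap: 0.0852
finger_force: 0.0
```

```bash
python3 - <<'E'
from h import *
plan([([.4616,.398,.2],93.4)])
E
```

```text
t 9.32 pos [0.4954 0.1257 0.2173] phi 9.87 F [ 0.8 -0.1  0.2]
[0.274, 0.0133, 0.0173] -83.5
```

Emit:
apply_moves(deltas=[[[0.085, 0.055, 0.003, 0.003, -10.5], [0.085, 0.11, 0.006, 0.006, -21], [0.085, 0.165, 0.009, 0.01, -31.5], [0.085, 0.22, 0.011, 0.015, -42], [0.085, 0.274, 0.013, 0.017, -52.5]]])

```text
t: 9.95
tool_pos: [0.4599, 0.3994, 0.197]
ee_rot: [0.236, 0.972, -0.0, -0.0]
wrist_force: [0.8, -1.1, 0.5]
finger_gap: 0.0849
finger_force: 0.0
```

Emit:
apply_moves(deltas=[[[0.085, 0, 0, 0, -10.5], [0.085, 0, 0, 0, -21], [0.085, 0, 0, 0, -31], [0.085, 0, 0, 0, -31]]])

```text
t: 10.45
tool_pos: [0.4603, 0.3978, 0.1971]
ee_rot: [-0.029, 1.0, -0.0, -0.0]
wrist_force: [1.0, 0.3, 0.6]
finger_gap: 0.0851
finger_force: 0.0
```

```bash
python3 - <<'E'
from h import *
plan([([.4616,.398,.2],93.4)])
m=optics.camera_model('wrist');im=save('wrist','w2.png')
print(np.round(np.array(m['T']),3).tolist())
for l in('strip_walnut','walnut_mid'):
    print(l,[(np.round(x['position'],4),round(x['conf'],2)) for x in optics.spot_point('wrist',l)[:2]])
r=optics.cut_out('wrist','strip_walnut')
for q in r[:2]:
    g=q['region'].astype(np.uint8);c=max(cv2.findContours(g,0,1)[0],key=cv2.contourArea)
    print(q['conf'],cv2.approxPolyDP(c,4,True)[:,0].tolist())
E
```

```text
t 10.45 pos [0.4603 0.3978 0.1971] phi 93.29 F [1.  0.3 0.6]
[-0.0013, 0.0002, -0.0029] -0.1
[[-0.058, 0.953, 0.299, 0.385], [0.998, 0.055, 0.017, 0.392], [0.0, 0.3, -0.954, 0.332], [0.0, 0.0, 0.0, 1.0]]
strip_walnut [(array([ 5.211e-01,  4.071e-01, -4.000e-04]), 0.75)]
walnut_mid [(array([0.5245, 0.407 , 0.0091]), 0.74)]
0.72 [[258, 143], [260, 339], [296, 340], [301, 145]]
```

View pics/w2.png

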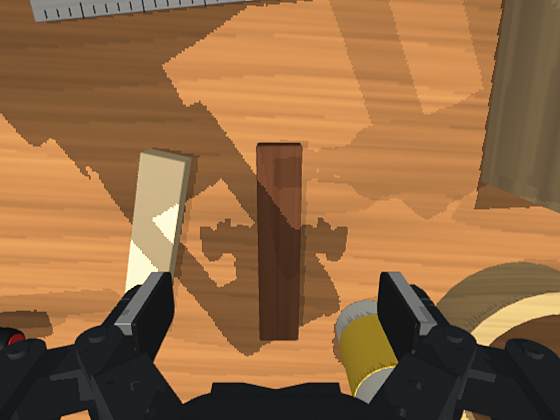

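The wrist view shows the walnut at columns 257–301, rows 143–340, centred between the fingers. Maple (150–190) and the glue are clear.

```bash
python3 - <<'E'
from h import *
W=np.array([atz('wrist',q,.025) for q in((258,148),(301,148),(296.5,340),(260,340))])
print(W.round(4),W.mean(0)); n=(W[0]+W[1])/2;f=(W[2]+W[3])/2;d=f-n;a=np.degrees(np.arctan2(d[1],d[0]));print(a,np.linalg.norm(d))
c=W.mean(0)[:2]; u=np.array([np.cos(np.radians(a)),np.sin(np.radians(a))])
plan([([*(c-.06*u),.018],a+90)])
E
```

```text
[[0.4277 0.3801 0.025 ]
 [0.4256 0.4171 0.025 ]
 [0.6222 0.4279 0.025 ]
 [0.6243 0.3903 0.025 ]] [0.52495736 0.40385869 0.025     ]
3.0637996265893688 0.19690084759876142
t 10.65 pos [0.4605 0.3977 0.1973] phi 93.22 F [0.1 0.7 0.2]
[-0.0048, 0.0027, 0.1793] 0.2
```

Emit:
apply_moves(deltas=[[[0.085, -0.005, 0.003, 0.06, 0], [0.085, -0.005, 0.003, 0.12, 0], [0.085, -0.005, 0.003, 0.165, 0], [0.085, -0.005, 0.003, 0.185, 0], [0.085, -0.005, 0.003, 0.185, 0]]])

```text
t: 11.28
tool_pos: [0.4641, 0.4001, 0.0105]
ee_rot: [-0.029, 1.0, -0.001, -0.002]
wrist_force: [-0.7, -0.3, 0.7]
finger_gap: 0.0851
finger_force: 0.0
```

Emit:
apply_moves(deltas=[[[0.03, 0, 0, 0, 0], [0.03, 0, 0, 0, 0], [0.03, 0, 0, 0, 0], [0.03, 0, 0, 0, 0], [0.03, 0, 0, 0, 0]]], grip_force=60)

```text
t: 11.9
tool_pos: [0.4663, 0.4018, 0.0139]
ee_rot: [-0.029, 1.0, 0.001, 0.001]
wrist_force: [-0.2, -0.5, 6.5]
finger_gap: 0.039
finger_force: 62.3
```

Emit:
apply_moves(deltas=[[[0.03, 0, 0, 0, 0], [0.03, 0, 0, -0.01, 0], [0.03, 0, 0, -0.06, 0], [0.03, 0, 0, -0.12, 0], [0.03, 0, 0, -0.17, 0]]])

```text
t: 12.52
tool_pos: [0.4653, 0.4011, 0.1851]
ee_rot: [-0.029, 1.0, 0.0, 0.0]
wrist_force: [0.5, -0.2, -1.6]
finger_gap: 0.0387
finger_force: 61.2
```

```bash
python3 - <<'E'
from h import *
im=save('wrist','w3.png'); s=readout.get_state();print(s['qpos'],s['finger_gap'])
# final: strip centre saw(-20-d, -50-e); grip 60mm toward -y
for P in([-44,-116,75],[-44,-116,250]):
    print(saw2w([P],PIV,TH))
g=saw2w([[-44,-116,75]],PIV,TH)[0]
plan([([g[0]-.1,g[1]+.0,.2],128),([g[0],g[1],.2],128),([g[0],g[1],.09],128)])
E
```

```text
[ 5.99265036e-01  4.22481975e-01  1.53415571e+00 -5.42980453e-05
  1.17360596e+00 -1.03037581e+00] 0.0384336683044388
[[ 0.54100165 -0.14874426  0.075     ]]
[[ 0.54100165 -0.14874426  0.25      ]]
t 12.57 pos [0.4683 0.4033 0.1921] phi 93.37 F [1.8 0.4 2.3]
[0.0597, -0.5494, -0.0117] -34.6
[-0.0402, -0.5553, -0.0108] -34.6
[-0.0391, -0.556, 0.0992] -34.6
```

View pics/w3.png

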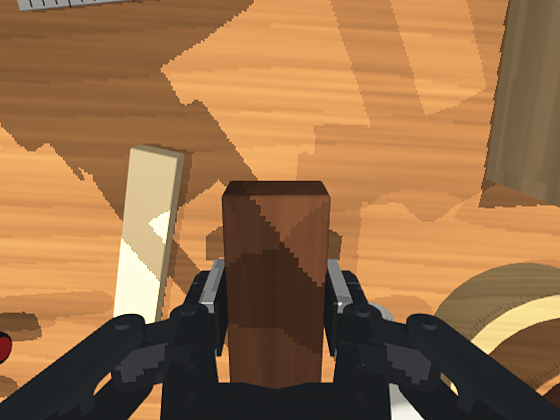

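The strip is held straight and centred, with maple untouched at (150,230). I'm carrying it to a point in front of the saw and will then go in low under the guard.

Emit:
apply_moves(deltas=[[[0.03, 0.015, -0.055, -0.01, -7], [0.03, 0.022, -0.11, -0.01, -14], [0.03, 0.026, -0.165, -0.01, -21], [0.03, 0.03, -0.22, -0.01, -28], [0.03, 0.032, -0.275, -0.01, -34.6]]])

```text
t: 13.2
tool_pos: [0.4489, 0.123, 0.1927]
ee_rot: [-0.327, 0.945, -0.0, 0.0]
wrist_force: [-0.0, 0.5, -0.8]
finger_gap: 0.0386
finger_force: 61.5
```

```bash
python3 - <<'E'
from h import *
w=[saw2w([P],PIV,TH)[0] for P in([-200,-150,200],[-200,-150,102],[-44,-120,102],[-44,-120,89])]
plan([(p,128) for p in w])
E
```

```text
t 13.2 pos [0.4489 0.123  0.1927] phi 128.21 F [-0.   0.5 -0.8]
[0.1291, -0.1144, -0.0073] 0.2
[0.1292, -0.1144, 0.0907] 0.2
[0.0997, -0.2705, 0.0908] 0.2
[0.0997, -0.2705, 0.1038] 0.2
```

Emit:
apply_moves(deltas=[[[0.03, 0.043, -0.038, 0, 0], [0.03, 0.086, -0.076, 0, 0], [0.03, 0.129, -0.114, 0, 0], [0.03, 0.129, -0.114, 0.05, 0], [0.03, 0.129, -0.114, 0.091, 0]]])

```text
t: 13.82
tool_pos: [0.4179, -0.0458, 0.1009]
ee_rot: [-0.324, 0.946, -0.001, 0.001]
wrist_force: [0.4, 0.3, -2.1]
finger_gap: 0.0388
finger_force: 61.3
```

```bash
python3 - <<'E'
from h import *
w=[saw2w([P],PIV,TH)[0] for P in([-200,-150,102],[-44,-120,102],[-44,-120,89])]
plan([(p,128) for p in w])
im=save('side','s4.png')[190:350,220:440]; cv2.imwrite('pics/s4c.png',cv2.resize(im,None,fx=3.4,fy=3.4,interpolation=cv2.INTER_CUBIC)[:,:,::-1])
for c in('side','top'):
    if c=='top': optics.read_camera(c)
    print(c,[(np.round(x['position'],4),round(x['conf'],2)) for x in optics.spot_point(c,'walnut_mid')[:2]],[(np.round(x['position'],4),round(x['conf'],2)) for x in optics.spot_point(c,'stop_corner')[:1]])
E
```

```text
t 13.82 pos [ 0.4179 -0.0458  0.1009] phi 127.8 F [ 0.4  0.3 -2.1]
[0.0004, -0.0009, -0.0011] -0.2
[-0.0301, -0.1568, -0.0008] -0.2
[-0.0301, -0.1568, 0.0122] -0.2
side [(array([ 0.4621, -0.0095,  0.1009]), 0.79)] [(array([ 0.6965, -0.0835,  0.0756]), 0.74)]
top [(array([ 0.4604, -0.0074,  0.0984]), 0.81), (array([ 0.694 , -0.0812,  0.0708]), 0.4)] [(array([ 0.6971, -0.0816,  0.0715]), 0.74)]
```

View pics/s4c.png

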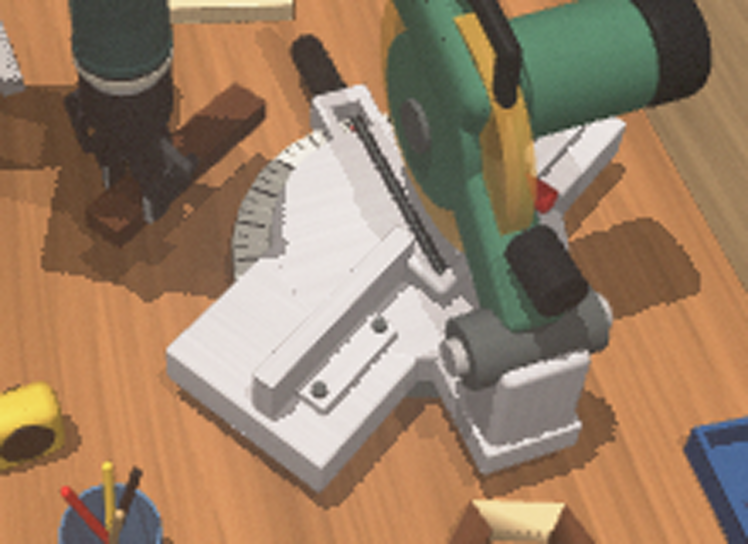

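The crop shows the strip (90–265, 90–245) parallel to the fence in front of the table, and the table is clear below the guard. Going in low now.

Emit:
apply_moves(deltas=[[[0.03, -0.008, -0.04, 0, 0], [0.03, -0.016, -0.08, 0, 0], [0.03, -0.023, -0.12, 0, 0], [0.03, -0.03, -0.157, 0, 0], [0.03, -0.03, -0.157, 0, 0]]])

```text
t: 14.75
tool_pos: [0.5426, -0.1524, 0.1038]
ee_rot: [-0.325, 0.946, -0.003, 0.003]
wrist_force: [0.1, 0.4, -1.4]
finger_gap: 0.0386
finger_force: 61.5
```

Emit:
apply_moves(deltas=[[[0.03, 0, 0, 0.006, 0], [0.03, 0, 0, 0.009, 0], [0.03, 0, 0, 0.012, 0], [0.03, 0, 0, 0.012, 0]]])

```text
t: 15.25
tool_pos: [0.5377, -0.1493, 0.0892]
ee_rot: [-0.326, 0.946, 0.0, -0.0]
wrist_force: [-1.6, 0.5, -1.1]
finger_gap: 0.0385
finger_force: 61.6
```

```bash
python3 - <<'E'
from h import *
w=[saw2w([P],PIV,TH)[0] for P in([-44,-120,89],)]
plan([(p,128) for p in w])
save('top','t5.png')
c0=np.array([np.cos(TH),np.sin(TH)])
for c in('top','side'):
    if c=='side': optics.read_camera(c)
    for x in optics.spot_point(c,'walnut_mid')[:1]:
        v=np.array(x['position'])[:2]-PIV;print(c,x['position'],x['conf'],'saw',v@c0,v@[-c0[1],c0[0]])
E
```

```text
t 15.25 pos [ 0.5377 -0.1493  0.0892] phi 127.99 F [-1.6  0.5 -1.1]
[0.001, -0.0016, 0.0002] -0.0
top [0.5823, -0.112, 0.0868] 0.78 saw -0.04752906589514078 -0.06083443017843889
side [0.5837, -0.1151, 0.0904] 0.74 saw -0.044224306493504055 -0.061639765696899045
```

Emit:
apply_moves(deltas=[[[0.03, 0, 0, 0.001, 0], [0.03, 0, 0, 0.002, 0], [0.03, 0, 0, 0.002, 0]]])

```text
t: 15.82
tool_pos: [0.5383, -0.1499, 0.0889]
ee_rot: [-0.325, 0.946, -0.0, 0.0]
wrist_force: [-4.1, 1.4, 14.6]
finger_gap: 0.039
finger_force: 63.4
```

The strip is on the table with 14.6 N of contact. I'll release with a small opening and lift straight up.

Emit:
apply_moves(deltas=[[[0.05, 0, 0, -0.002, 0], [0.05, 0, 0, -0.002, 0], [0.05, 0, 0, -0.002, 0], [0.05, 0, 0, -0.03, 0], [0.05, 0, 0, -0.075, 0]]])

```text
t: 16.45
tool_pos: [0.5367, -0.1493, 0.1613]
ee_rot: [-0.325, 0.946, 0.001, -0.002]
wrist_force: [1.3, -0.6, -0.4]
finger_gap: 0.0495
finger_force: 0.0
```

```bash
python3 - <<'E'
from h import *
im=save('top','t6.png');m=optics.camera_model('top')
c0=np.array([np.cos(TH),np.sin(TH)])
for c in('top','side'):
    if c=='side': optics.read_camera(c)
    for x in optics.spot_point(c,'walnut_mid')[:1]:
        v=np.array(x['position'])[:2]-PIV;print(c,x['position'],x['conf'],'saw',v@c0,v@[-c0[1],c0[0]])
w=[saw2w([P],PIV,TH)[0] for P in([-105,-85,165],[-105,-85,89],[-68,-85,89],[-54.5,-85,89])]
plan([(p,128) for p in w])
E
```

```text
top [0.5835, -0.1131, 0.086] 0.59 saw -0.045923460295782606 -0.06056604489696907
side [0.5832, -0.1153, 0.0897] 0.62 saw -0.0443745350804455 -0.0621569033687675
t 16.65 pos [ 0.5387 -0.1501  0.1629] phi 127.96 F [-0.   0.4 -0.1]
[-0.0336, 0.0607, -0.0021] -0.0
[-0.0335, 0.0608, 0.0739] -0.0
[-0.0336, 0.0238, 0.0739] -0.0
[-0.0336, 0.0103, 0.0739] -0.0
```

Emit:
apply_moves(deltas=[[[0.01, -0.02, 0.035, 0, 0], [0.0, -0.034, 0.061, 0, 0], [0.0, -0.034, 0.061, 0.02, 0], [0.0, -0.034, 0.061, 0.055, 0], [0.0, -0.034, 0.061, 0.072, 0]]])

```text
t: 17.27
tool_pos: [0.5251, -0.08, 0.0873]
ee_rot: [-0.325, 0.946, 0.001, -0.002]
wrist_force: [-0.4, 0.3, 0.5]
finger_gap: -0.0002
finger_force: 0.0
```

Emit:
apply_moves(deltas=[[[0.0, 0, -0.015, 0, 0], [0.0, 0, -0.027, 0, 0], [0.0, 0, -0.037, 0, 0], [0.0, 0, -0.042, 0, 0], [0.0, 0, -0.045, 0, 0]]])

```text
t: 17.9
tool_pos: [0.5551, -0.1163, 0.0907]
ee_rot: [-0.325, 0.946, 0.0, 0.0]
wrist_force: [-0.7, 3.5, 2.6]
finger_gap: -0.0002
finger_force: 1.4
```

```bash
python3 - <<'E'
from h import *
s=readout.get_state();c0=np.array([np.cos(TH),np.sin(TH)]);v=s['tool_pos'][:2]-PIV
print(v@c0,v@[-c0[1],c0[0]],s['tool_pos'][2],np.array(s['wrist_force'])[:2]@c0,s['finger_gap'])
E
```

```text
-0.06089917319297575 -0.08489193529192848 0.09069500581817735 -3.2322062932600875 -0.00018954033460206636
```

Emit:
apply_moves(deltas=[[[0.0, 0, -0.002, 0, 0], [0.0, 0, -0.004, 0, 0], [0.0, 0, -0.006, 0, 0]]])

```text
t: 18.27
tool_pos: [0.5589, -0.1209, 0.0904]
ee_rot: [-0.325, 0.946, -0.0, 0.0]
wrist_force: [-1.0, 2.4, 0.3]
finger_gap: -0.0004
finger_force: 1.2
```

```bash
python3 - <<'E'
from h import *
s=readout.get_state();c0=np.array([np.cos(TH),np.sin(TH)]);v=s['tool_pos'][:2]-PIV
print(v@c0,v@[-c0[1],c0[0]],s['tool_pos'][2],np.array(s['wrist_force'])[:2]@c0,s['finger_gap'])
E
```

```text
-0.054904962789579397 -0.0847793621889022 0.09038036035701363 -2.5346823845709916 -0.00044978934908488033
```

Emit:
apply_moves(deltas=[[[0.0, 0, -0.002, 0, 0], [0.0, 0, -0.004, 0, 0]]])

```text
t: 18.52
tool_pos: [0.5596, -0.1219, 0.0903]
ee_rot: [-0.325, 0.946, 0.002, -0.001]
wrist_force: [-6.0, 13.8, 11.0]
finger_gap: 0.0001
finger_force: 7.4
```

Emit:
apply_moves(deltas=[[[0.0, 0, -0.001, 0, 0], [0.0, 0, -0.002, 0, 0]]])

```text
t: 18.77
tool_pos: [0.5596, -0.122, 0.0903]
ee_rot: [-0.325, 0.946, 0.004, -0.002]
wrist_force: [-7.2, 18.5, 14.6]
finger_gap: -0.0002
finger_force: 9.3
```

```bash
python3 - <<'E'
from h import *
s=readout.get_state();c0=np.array([np.cos(TH),np.sin(TH)]);v=s['tool_pos'][:2]-PIV
print(v@c0,v@[-c0[1],c0[0]],s['tool_pos'][2],np.array(s['wrist_force'])[:2]@c0,s['finger_gap'])
w=optics.read_camera('top')
for c in('top','side'):
    if c=='side': optics.read_camera(c)
    for x in optics.spot_point(c,'walnut_mid')[:1]:
        v=np.array(x['position'])[:2]-PIV;print(c,x['position'],x['conf'],'saw',v@c0,v@[-c0[1],c0[0]])
E
```

```text
-0.05363404803239264 -0.08484736549454704 0.09030320799557476 -18.974162890674144 -0.00023495785994898135
top [0.598, -0.1313, 0.0848] 0.69 saw -0.022654573187918255 -0.06034492782059861
side [0.599, -0.1335, 0.0913] 0.68 saw -0.0203052880546578 -0.06091137231270834
```

The strip is against the fence: 19 N, and its centre is at saw x ≈ −21. Now I'll go round to its free end and push it to the stop.

Emit:
apply_moves(deltas=[[[0.0, 0, 0.02, 0, 0], [0.0, 0, 0.046, 0, 0], [0.0, 0.055, 0.046, 0, 0], [0.0, 0.11, 0.046, 0, 0], [0.0, 0.115, 0.046, 0, 0]]])

```text
t: 19.6
tool_pos: [0.4404, -0.1613, 0.0901]
ee_rot: [-0.324, 0.946, 0.0, -0.001]
wrist_force: [0.7, -0.4, 0.3]
finger_gap: -0.0004
finger_force: 0.0
```

```bash
python3 - <<'E'
from h import *
w=[saw2w([P],PIV,TH)[0] for P in([-26,-200,91],[-26,-178,91],[-26,-161,91])]
plan([(p,128) for p in w]); print(readout.get_state()['qpos'])
E
```

```text
t 19.6 pos [ 0.4404 -0.1613  0.0901] phi 127.83 F [ 0.7 -0.4  0.3]
[-0.0032, -0.07, -0.001] -0.2
[-0.0252, -0.07, -0.001] -0.2
[-0.0422, -0.0699, -0.0011] -0.2
[-4.97415177e-01  3.79645378e-01  1.94804840e+00 -1.82770996e-03
  8.15616992e-01 -2.72724910e+00]
```

Emit:
apply_moves(deltas=[[[0.0, 0, -0.035, 0, 0], [0.0, -0.003, -0.07, 0, 0], [0.0, -0.012, -0.07, 0, 0], [0.0, -0.022, -0.07, 0, 0], [0.0, -0.03, -0.07, 0, 0]]])

```text
t: 20.23
tool_pos: [0.5111, -0.1965, 0.0903]
ee_rot: [-0.326, 0.945, -0.0, 0.0]
wrist_force: [-1.5, -1.3, 1.0]
finger_gap: 0.0
finger_force: 0.9
```

Emit:
apply_moves(deltas=[[[0.0, -0.003, 0, 0, 0], [0.0, -0.006, 0, 0, 0], [0.0, -0.008, 0, 0, 0]]])

```text
t: 20.6
tool_pos: [0.5166, -0.192, 0.0903]
ee_rot: [-0.325, 0.946, -0.0, -0.0]
wrist_force: [-1.2, -0.7, 0.5]
finger_gap: -0.0001
finger_force: 0.7
```

```bash
cat > q.py <<'E'
from h import *
s=readout.get_state();c0=np.array([np.cos(TH),np.sin(TH)]);c1=np.array([-c0[1],c0[0]]);v=s['tool_pos'][:2]-PIV;F=np.array(s['wrist_force'])
print(s['t'],'saw pos',v@c0,v@c1,s['tool_pos'][2],'F',F[:2]@c0,F[:2]@c1,F[2])
E
python3 q.py
```

```text
20.6 saw pos -0.024994207356857617 -0.16185559528525176 0.09034963988173489 F -0.15640051711673209 -1.371943966294185 0.4508480082210254
```

Emit:
apply_moves(deltas=[[[0.0, -0.002, 0, 0, 0], [0.0, -0.003, 0, 0, 0], [0.0, -0.003, 0, 0, 0]]])

```text
t: 20.98
tool_pos: [0.5167, -0.1918, 0.0903]
ee_rot: [-0.326, 0.945, -0.0, -0.002]
wrist_force: [-7.7, -8.6, 3.9]
finger_gap: -0.0
finger_force: 5.9
```

```bash
python3 q.py
```

```text
20.975 saw pos -0.02500503824650728 -0.16161871258739904 0.09032998303770813 F 2.0282921072046447 -11.404400292644109 3.9126937254258594
```

The end is butted at 11 N. Backing off, then a final press against the fence.

Emit:
apply_moves(deltas=[[[0.0, 0.012, 0, 0, 0], [0.0, 0.03, 0.01, 0, 0], [0.0, 0.03, 0.06, 0, 0], [0.0, 0.0, 0.06, 0, 0], [0.0, -0.05, 0.06, 0, 0]]])

```text
t: 21.6
tool_pos: [0.5205, -0.1119, 0.0903]
ee_rot: [-0.324, 0.946, 0.0, -0.0]
wrist_force: [1.6, -1.3, -0.3]
finger_gap: -0.0003
finger_force: 0.0
```

```bash
python3 q.py;python3 - <<'E'
from h import *
w=[saw2w([P],PIV,TH)[0] for P in([-80,-80,91],[-60,-80,91],[-53.6,-80,91])]
plan([(p,128) for p in w])
E
```

```text
21.6 saw pos -0.08563218879627807 -0.10943677207732344 0.09033273014985166 F 2.027851102026278 0.5073710498284912 -0.3265370345994024
t 21.6 pos [ 0.5205 -0.1119  0.0903] phi 127.83 F [ 1.6 -1.3 -0.3]
[-0.0295, -0.0055, -0.0007] -0.2
[-0.0295, -0.0255, -0.0007] -0.2
[-0.0295, -0.0319, -0.0007] -0.2
```

Emit:
apply_moves(deltas=[[[0.0, -0.03, -0.005, 0, 0], [0.0, -0.03, -0.02, 0, 0], [0.0, -0.03, -0.028, 0, 0], [0.0, -0.03, -0.033, 0, 0], [0.0, -0.03, -0.034, 0, 0]]])

```text
t: 22.22
tool_pos: [0.5634, -0.1188, 0.0901]
ee_rot: [-0.324, 0.946, 0.003, -0.001]
wrist_force: [-2.5, 11.1, 6.9]
finger_gap: 0.0001
finger_force: 5.5
```

```bash
python3 q.py
```

```text
22.225 saw pos -0.053777805974038015 -0.07995261410801861 0.09009222797008658 F -10.225797072392648 4.8769911287694985 6.913732759307091
```

There's some sideways drag (about 5 N), so I'll repeat the light end push last.

Emit:
apply_moves(deltas=[[[0.0, 0, 0.02, 0, 0], [0.0, 0.0, 0.035, 0, 0], [0.0, 0.055, 0.035, 0, 0], [0.0, 0.11, 0.035, 0, 0], [0.0, 0.11, 0.035, 0, 0]]])

```text
t: 22.85
tool_pos: [0.4535, -0.161, 0.0901]
ee_rot: [-0.324, 0.946, 0.001, -0.001]
wrist_force: [0.7, 0.8, -0.2]
finger_gap: -0.0001
finger_force: 0.0
```

```bash
python3 q.py;python3 - <<'E'
from h import *
w=[saw2w([P],PIV,TH)[0] for P in([-24,-190,91],[-24,-165,91],[-24,-161.6,91])]
plan([(p,128) for p in w])
im=save('top','t7.png');im=im[100:240,240:370];cv2.imwrite('pics/t7c.png',cv2.resize(im,None,fx=4.2,fy=4.2,interpolation=cv2.INTER_CUBIC)[:,:,::-1])
E
```

```text
22.85 saw pos -0.08817216156785543 -0.19248390609789903 0.09007477834743274 F -0.19846365856525766 1.081465163527159 -0.15789787904552752
t 22.85 pos [ 0.4535 -0.161   0.0901] phi 127.79 F [ 0.7  0.8 -0.2]
[-0.0027, -0.0642, -0.0011] -0.2
[-0.0277, -0.0641, -0.0011] -0.2
[-0.0311, -0.0641, -0.0012] -0.2
```

View pics/t7c.png

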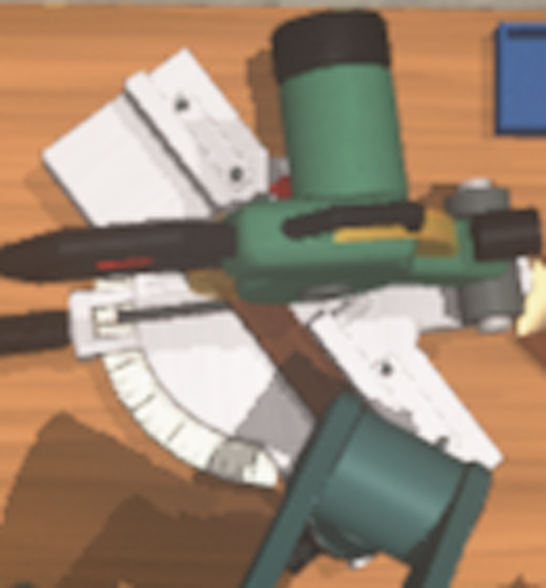

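The top crop shows the strip along the fence, running from about (240,290) to (340,400), with the head swung towards the stop. Final end push next.

Emit:
apply_moves(deltas=[[[0.0, 0, -0.035, 0, 0], [0.0, -0.005, -0.064, 0, 0], [0.0, -0.02, -0.064, 0, 0], [0.0, -0.028, -0.064, 0, 0], [0.0, -0.031, -0.064, 0, 0]]])

```text
t: 23.52
tool_pos: [0.518, -0.1932, 0.0905]
ee_rot: [-0.327, 0.945, -0.001, -0.005]
wrist_force: [-21.3, -17.6, 14.4]
finger_gap: -0.0003
finger_force: 14.5
```

Emit:
apply_moves(deltas=[[[0.0, -0.001, 0, 0, 0], [0.0, -0.0015, 0, 0, 0], [0.0, -0.0015, 0, 0, 0]]])

```text
t: 23.9
tool_pos: [0.518, -0.1932, 0.0905]
ee_rot: [-0.327, 0.945, -0.001, -0.005]
wrist_force: [-19.7, -16.3, 11.5]
finger_gap: 0.0003
finger_force: 13.8
```

```bash
python3 q.py
```

```text
23.9 saw pos -0.02313701851359841 -0.1615143595742371 0.09051724057728044 F 0.6677804039396449 -25.571678566727346 11.462877575978249
```

Emit:
apply_moves(deltas=[[[0.0, 0.01, 0, 0, 0], [0.0, 0.035, 0, 0, 0], [0.0, 0.035, 0.0, -0.05, 0], [0.0, 0.035, 0.04, -0.1, 0], [0.0, 0.035, 0.1, -0.14, 0]]])

```text
t: 24.52
tool_pos: [0.441, -0.1407, 0.2264]
ee_rot: [-0.325, 0.946, -0.001, 0.002]
wrist_force: [0.0, -0.2, 0.4]
finger_gap: 0.0003
finger_force: 0.0
```

Emit:
apply_moves(deltas=[[[0.0, 0.04, 0.02, 0, 0], [0.0, 0.04, 0.02, 0, 0]]])

```text
t: 24.78
tool_pos: [0.3935, -0.1484, 0.2245]
ee_rot: [-0.326, 0.945, -0.0, -0.0]
wrist_force: [1.1, -0.3, -0.6]
finger_gap: 0.0002
finger_force: 0.0
```

```bash
python3 - <<'E'
from h import *
print(readout.get_state()['tool_pos'],readout.get_state()['t'])
c0=np.array([np.cos(TH),np.sin(TH)]);c1=np.array([-c0[1],c0[0]])
a=[]
for k in range(3):
  for c in('top','side'):
    im=save(c,f'{c}8_{k}.png')
    for l in('mitre_grip','head_handle','blade_hub','stop_corner','walnut_mid'):
        r=optics.spot_point(c,l)
        if r and r[0]['conf']>.5:
            v=np.array(r[0]['position'])[:2]-PIV;print(c,l,round(r[0]['conf'],2),'saw',np.round([v@c0*1000,v@c1*1000,r[0]['position'][2]*1000],1),round(np.degrees(np.arctan2(v[1],v[0])),1))
a=cv2.imread('pics/side8_0.png')[180:320,220:410];a=cv2.resize(a,(0,0),fx=4,fy=4,interpolation=cv2.INTER_CUBIC)
def ov(P,col):
    p=proj('side',saw2w(P,PIV,TH));cv2.polylines(a,[((p-[220,180]+.5)*4).astype(int)],True,col,1)
ov([[0,50,100],[0,-150,100],[-40,-150,100],[-40,50,100]],(255,255,0))
cv2.imwrite('pics/s8c.png',a)
E
```

```text
[ 0.39354594 -0.14837298  0.22454932] 24.775
top mitre_grip 0.6 saw [-197.5  118.    56.1] 97.1
top head_handle 0.67 saw [-191.2  112.7  370.1] 97.5
top blade_hub 0.68 saw [ 15.1  -9.9 251.1] -85.2
top stop_corner 0.86 saw [-1.7 47.7 72.7] 40.0
top walnut_mid 0.69 saw [-18.  -50.4  87.7] -161.6
side mitre_grip 0.93 saw [-200.   113.4   49.7] 98.5
side head_handle 0.66 saw [-195.   114.2  373. ] 97.7
side blade_hub 0.63 saw [ 20.9  -9.7 248.1] -76.9
side stop_corner 0.7 saw [-2.3 45.8 75.8] 40.8
side walnut_mid 0.67 saw [-21.7 -50.4  87. ] -165.3
top mitre_grip 0.95 saw [-195.   120.5   51.3] 96.3
top head_handle 0.84 saw [-194.9  110.6  373.9] 98.4
top blade_hub 0.74 saw [ 16.1 -10.3 251.8] -84.6
top stop_corner 0.87 saw [-2.7 47.3 71.5] 41.3
top walnut_mid 0.84 saw [-20.9 -47.7  85.8] -165.6
side mitre_grip 0.86 saw [-197.1  113.5   52.9] 98.1
side head_handle 0.65 saw [-193.9  115.2  371.2] 97.3
side blade_hub 0.97 saw [ 18.9 -11.6 248.2] -83.5
side stop_corner 0.77 saw [-2.4 44.7 75.2] 41.0
side walnut_mid 0.95 saw [-21.2 -51.6  88. ] -164.3
top mitre_grip 0.68 saw [-197.3  113.6   54.3] 98.1
top head_handle 0.87 saw [-192.5  110.9  369.7] 98.0
top stop_corner 0.83 saw [-1.6 48.2 71.9] 40.0
top walnut_mid 0.67 saw [-26.  -50.   85.4] -169.5
side mitre_grip 0.75 saw [-200.3  113.3   53. ] 98.5
side head_handle 0.93 saw [-196.1  112.5  370.7] 98.2
side blade_hub 0.57 saw [ 21.2 -11.2 250.8] -79.9
side stop_corner 0.89 saw [-0.1 47.6 75.3] 38.2
side walnut_mid 0.79 saw [-21.4 -51.9  90.7] -164.4
```

View pics/s8c.png

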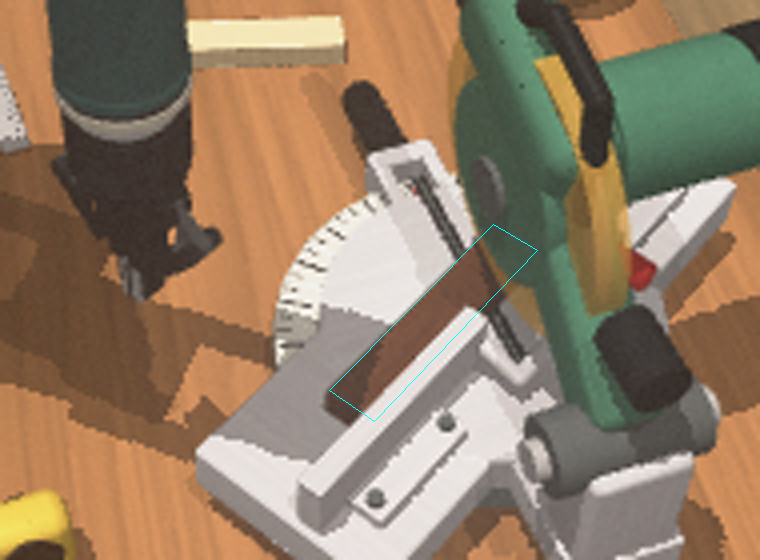

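The side crop shows the strip lying flat along the fence and matching the predicted outline, from (330,390) to (537,250). The handle is at about 30° (97.8° in world axes), and the robot is clear.

```bash
python3 -c "
from plant import ctrl;print(ctrl.sign_off())"
```

```text
the job is handed in; nothing more can be done
None
```

The job is handed in after about 25 s of robot time: the saw reads +30° towards the stop block, to within about half a degree by camera. The walnut strip lies flat against the fence and the stop block, and the robot is clear. I pushed the handle with the back of a finger rather than gripping it, because the moves cannot tilt the tool.

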